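# Snap the pan scraper onto the drying rail

## Task

Take the pan scraper out of its wooden block and hang it on the drying rail to drip dry: lower its spring-gate hook over the bar and push down until the gate flicks shut beneath the bar, then let go so that it hangs there. The bar is clamped at an unmeasured height and the rail is light, so feel for it and never press on it with more than about 25 N; leave the mug, pepper shaker and tin where they stand.

Things in the scene. Friction and masses are not known exactly. Their poses are not given: they have to be found in the camera images.
- scraper: Loose pan scraper, 156 mm tall, about 0.16 kg, upright in the block. Origin: underside, below the hook's middle; z up, y along blade and bar, x from blade side to gate side. mm: steel blade x -16 to -12, 50 wide (y), z 0-45; plastic hook above, 20 wide, open downward: back leg x -17 to -11, front leg x 11 to 17, z 57-110, its lip flares to x 23 at z 46; crown underside z 102.
- scraper_grip (a point): Centre of the gripping stem on top of the scraper (x 0, y 0, z 135 mm of the scraper, axes as the scraper's): the stem is 24 mm wide in x and 20 mm in y; it ends 21 mm above this point, and the wider crown (34 mm in x) begins 25 mm below it.
- scraper_hang (a point): Where the bar's axis lies once it hangs (x 0, y 0, z 78 mm of the scraper). A sprung pad above (underside z 84, gives 12 mm, 3 to 10 N) pushes a bar back out unless the gate has shut below it, so press the bar to an axis height of z 87 to 90 (pad's stop): then the gate flicks shut. The blade passes behind the bar, 6 mm free if centred.
- gate (a joint): Angle of the steel wire gate, hinged on the front leg (x 12, z 62 mm of the scraper), that closes the 22 mm mouth: 0 shut (square across), growing as its tip is pushed up into the hook, 1.5 at most. It opens only inward; a spring shuts it. The push to get the bar past gate and pad is about 10 to 15 N; the gate swings past 1 rad, then flicks back to 0.
- rail: Fixed drying rail. Origin: on the worktop midway between its posts, which are 192 mm tall at y +-100 mm on feet 90 (x) x 26 x 10 mm; level bar, 12 mm diameter, along y from post to post. Bar axis 126 mm above the origin, but clamped up to 20 mm lower or higher: this pose does not show it, feel for it. The bar yields about 1 mm per 5 N. Scraper may hang either way round.
- block: Fixed wooden block 60 x 86 x 45 mm; origin centre of its underside. A slot in its top, 5.5 mm (x) by 52 mm (y), 34 mm deep, holds the blade; the scraper can lean in it by some 2 degrees and must be drawn straight up.
- mug: White spotted mug, 92 x 127 x 93 mm, bystander; origin at the centre of its underside.
- pepper: Pepper shaker, 44 mm wide, 90 mm tall, bystander; origin at the centre of its underside.
- tin: Round food tin, 75 mm wide, 58 mm tall, bystander; origin at the centre of its underside.
Mind the look-alikes: they are no part of the job. Of the things that look like the scraper, the larger one is meant.

How it is judged:
By the outcome, as a careful person would: the job done as asked, in the order asked, and still so for the second after the job is handed in, with the robot touching nothing.
It also fails if it takes over 54 s, if anything falls off the work surface, if the arm or the gripper's body presses on something with over 40 N, if the wrist force passes 120 N, or if a joint passes its speed limit or range.

## Robot

A 6-joint arm with a two-finger parallel gripper is mounted at the origin on a cart in front of the work surface, level with it; the furniture and walls round the work are solid. World frame = base frame: x ahead of the robot, y to its left, z up, the work surface at z = 0. Lengths are in mm, angles in rad, forces in N, time in s.
With the tool pointing down it reaches from about 350 to 925 mm from the base axis. Payload 6.4 kg.
Tool frame: the origin (TCP) lies at the very end of the fingers, on their centre line; the grasp point (between the pads) lies 19 mm behind it; z points along the fingers, y is the line along which they close (so a half turn about z gives the same grasp; the last joint's range is limited). The gripper opens to 85 mm and grips with 20 to 120 N. Pads are 22 mm wide; open, the fingers measure 114 mm over their backs; the gripper's body (76 mm by 85 mm) begins 54 mm behind the grasp point. The pads swing forward as they close: fully open they stand 13 mm farther back than shut.
Start: joints at [-1.501, 0.245, 1.558, -0, 1.339, -0.174], TCP at [156.909, -630.788, 231.29] pointing down, gripper open.
Joint ranges: [-3.13, 3.13], [-1.02, 2.26], [0.13, 2.54], [-0.95, 4.09], [0.21, 2.88], [-2.74, 2.74]. Speed limits (rad/s): [2.57, 2.57, 3.14, 3.14, 3.14, 3.14].

## Interface

Orientations are given as a unit quaternion [x, y, z, w].
In Python, from workcell import * gives the robot as it stands.
- The arm moves only by the tool step_arm, never from a script. Its argument "deltas" is a list that holds one entry, the list of rows, each a list of 7 numbers: the opening, from -1 (shut) to 1 (fully open), then the shift along the world's x, y, z in cm, then the turn, a rotation vector about the world's x, y, z in degrees. A call has 1 to 5 rows; each row shifts and turns the commanded pose from where the row before left it; what a row does not reach is not made up. A row lasts 1/10 s, in which the tool goes at most 50 mm and 8.59 degrees, less where a joint would pass 70% of its speed; a pose out of reach is approached as far as the arm can. A call with a gripper value outside its range is refused whole. The fingers move at their own pace and stop on an object; "newtons" is the grip in N (left out, the last holds). Time passes only in rows, so rows that do not move let the fingers close. It gives the time, the measured TCP pose, the force, the opening and the grip force at its end, in the units of the state.
- sense(): the state, without advancing time (a new reading comes with each control period).
- get_image(name): name is "scene" or "side" or "wrist"; returns a dict with "color" (420x560x3 uint8, red, green, blue), "K" (3x3 intrinsics, pixels), "k1" (the pictures are not rectified: a ray, as slopes to the right and down, at radius r is drawn at 1 + k1 r^2 times it, then the intrinsics apply), "rvec" (rotation vector, rad) and "tvec" (3), from world to camera coordinates, as OpenCV has them. Camera axes: x right, y down, z forward; pixel columns grow to the right and rows downward; lengths in mm; the calibration is good to about 2 mm. A picture is of the moment at which its call begins. There is no depth.
- job_done(): hands the job in; it is judged then, once.
The state is a dict: "time_s": time; "joints": joint angles; "dq": joint speeds; "joint_torque": joint torques, N m; "position": TCP position; "orientation": TCP orientation; "contact_force": force on the tool from outside, world axes, zero at the start; "ft_torque": the same for the moment, N m; "width": finger opening in mm; "finger_force": force on a finger pad.
Only numpy, scipy, OpenCV 4.12 (cv2) and the standard library are available. Lean on these libraries where they do the work, as an engineer would, in place of code of your own. Each camera call takes 0.05 s, during which the arm holds its last target. There are 200 camera calls.

## Working session

There is one attempt and no reset: what is moved stays moved. The work goes in short steps, Python scripts to look and compute and a tool call to move; the robot and the scene stay as the last step left them, time stands still between calls to the robot, and variables do not carry over. Pictures are saved under pics/ and viewed, at most 10 in all, crops included, and the job is handed in when it is done.

Besides the shell and the picture viewer there is one more tool, called after ">>>" by a JSON object that holds its "name" and its "arguments", one argument or row to a line. step_arm: Moves the arm, as the interface text tells. Its arguments: {"type":"object","properties":{"deltas":{"type":"array"},"newtons":{"type":"number"}},"required":["deltas"]}

```bash
mkdir -p pics; cat > h.py <<'E'
from workcell import *
import numpy as np, cv2
from scipy.spatial.transform import Rotation as R
from scipy.optimize import least_squares
def snap(n,f):
    im=get_image(n); cv2.imwrite('pics/'+f,im['color'][:,:,::-1]); np.save('pics/'+f+'.npy',{k:v for k,v in im.items() if k!='color'},allow_pickle=True); return im
def cam(f): return np.load('pics/'+f+'.npy',allow_pickle=True).item()
def proj(c,P):
    return cv2.projectPoints(np.array(P,float).reshape(-1,1,3),np.array(c['rvec'],float),np.array(c['tvec'],float),np.array(c['K'],float),np.array([c['k1'],0,0,0,0],float))[0].reshape(-1,2)
def ray(c,uv):
    # returns origin, dir in world
    n=cv2.undistortPoints(np.array([[uv]],float),np.array(c['K'],float),np.array([c['k1'],0,0,0,0],float))[0,0]
    M=cv2.Rodrigues(np.array(c['rvec'],float))[0]; o=-M.T@np.array(c['tvec'],float).ravel(); d=M.T@np.array([n[0],n[1],1]); return o,d/np.linalg.norm(d)
def atz(c,uv,z):
    o,d=ray(c,uv); return o+d*(z-o[2])/d[2]
def tri(l):
    A=np.zeros((3,3));b=np.zeros(3)
    for c,uv in l:
        o,d=ray(c,uv);Q=np.eye(3)-np.outer(d,d);A+=Q;b+=Q@o
    return np.linalg.solve(A,b)
E
python3 - <<'E'
from h import *
a=snap('scene','s1.png')['color'];b=snap('side','d1.png')['color']
print(a.shape); s=sense(); print(s['position'],s['orientation'],s['contact_force'],s['width'])
E
```

```text
(420, 560, 3)
[ 156.87915324 -630.26112203  230.25838199] [ 9.92578311e-01  1.21603877e-01  4.49639800e-05 -8.89585303e-04] [-0.21130071  0.72530779 -0.51120402] 85.54116283979316
```

View pics/s1.png

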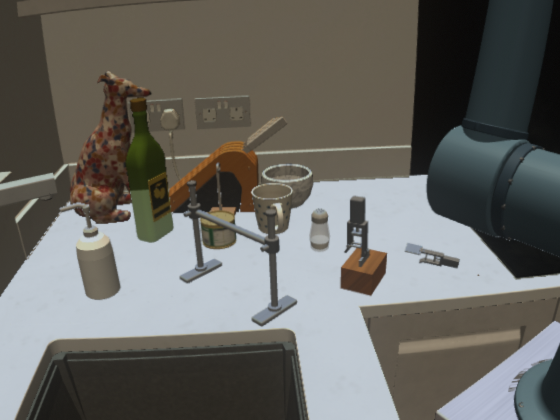

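View pics/d1.png

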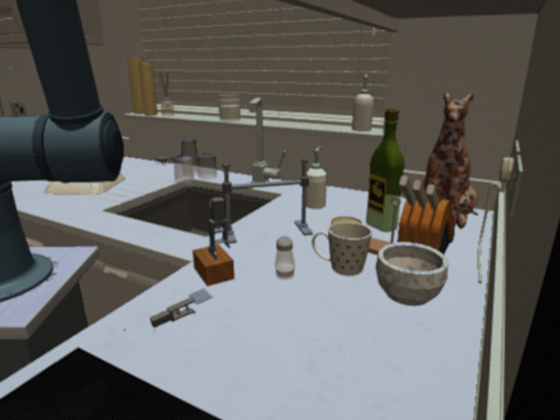

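The scene view shows the scraper in its block at about (360,240), the rail feet at (201,270) and (275,310), and the small look-alike lying at (432,255). The side view shows the scraper at (213,240). Next I'll enlarge both.

```bash
python3 - <<'E'
import cv2,numpy as np
a=cv2.imread('pics/s1.png');b=cv2.imread('pics/d1.png')
x=cv2.resize(a[170:330,175:400],None,fx=3.5,fy=3.5,interpolation=cv2.INTER_CUBIC)
y=cv2.resize(b[145:295,180:320],None,fx=4,fy=4,interpolation=cv2.INTER_CUBIC)
cv2.imwrite('pics/s1c.png',cv2.convertScaleAbs(x,alpha=1.5,beta=15));cv2.imwrite('pics/d1c.png',cv2.convertScaleAbs(y,alpha=1.5,beta=15)); print(x.shape,y.shape)
E
```

```text
(560, 788, 3) (600, 560, 3)
```

View pics/s1c.png

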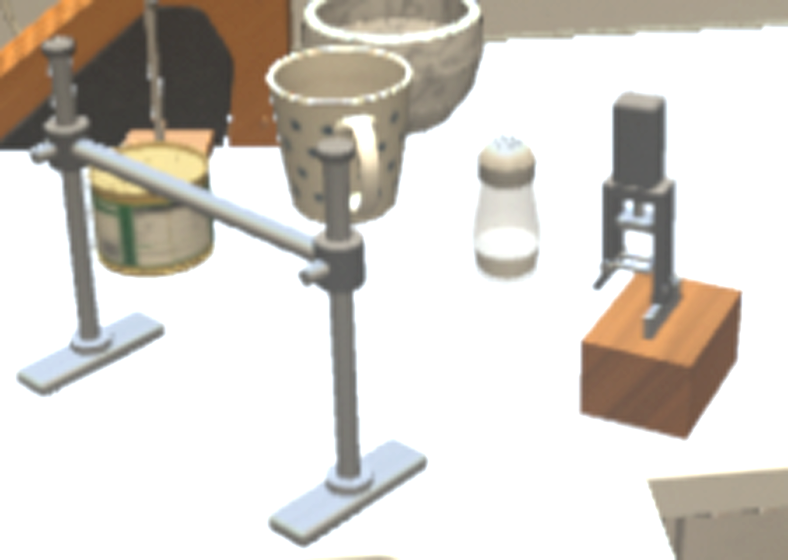

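View pics/d1c.png

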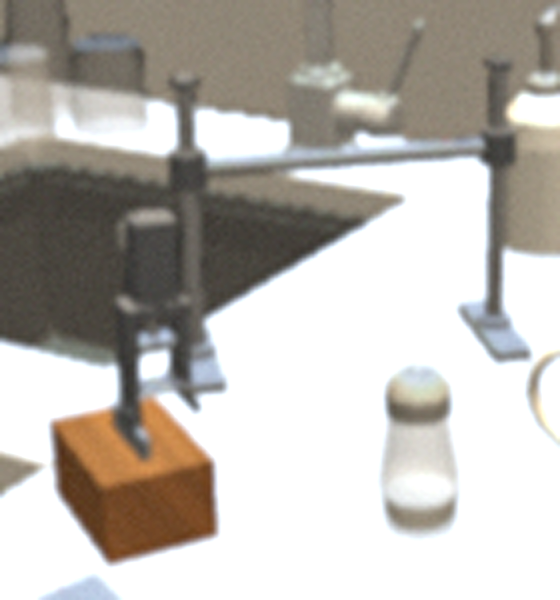

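The scene crop shows the block's top corners at (583,343), (687,363) and (741,292), and the scraper's gate lip pointing left at (599,287). The rail collars are at (68,143) and (338,262). The side crop shows the same features clearly, with the gate side to the right. I'll fit the poses from these.

```bash
cat > fit.py <<'E'
from h import *
S=cam('s1.png');D=cam('d1.png')
s=lambda u,v:(S,(175+(u+.5)/3.5-.5,170+(v+.5)/3.5-.5))
d=lambda u,v:(D,(180+(u+.5)/4-.5,145+(v+.5)/4-.5))
def fit(obs,x0,free=3):
    def f(p):
        r=R.from_euler('z',p[3]).as_matrix(); 
        return np.concatenate([proj(c,[r@np.array(m)+p[:3]])[0]-uv for m,(c,uv) in obs])
    g=lambda p:f([p[0],p[1],x0[2],p[2]])
    q=least_squares(g,[x0[0],x0[1],x0[3]],loss='soft_l1'); return q.x,np.round(g(q.x).reshape(-1,2),1)
print('coarse', [np.round(atz(*s(*p),z)) for p,z in [((583,343),45),((687,363),45),((741,292),45),((348,482),10),((91,342),10)]])
print('side  ', [np.round(atz(*d(*p),z)) for p,z in [((53,424),45),((105,487),45),((214,462),45),((148,398),45),((497,310),10)]])
print('bar tri',[np.round(tri(p),1) for p in ([s(68,143),d(189,170)],[s(68,143),d(497,147)],[s(338,262),d(189,170)],[s(338,262),d(497,147)])])
print('stemtop',tri([s(639,101),d(151,217)]),'stembot',tri([s(638,183),d(153,302)]),'lip',tri([s(599,287),d(192,404)]))
print('cams',[ray(c,(280,210))[0] for c in (S,D)])
E
python3 fit.py
```

```text
coarse [array([457.,  67.,  45.]), array([409.,  38.,  45.]), array([445., -35.,  45.]), array([469., 206.,  10.]), array([666., 248.,  10.])]
side   [array([410.,  35.,  45.]), array([448., -36.,  45.]), array([500., -11.,  45.]), array([457.,  66.,  45.]), array([669., 274.,  10.])]
bar tri [array([492. , 292.5, 157.6]), array([664.6, 249.1, 133.9]), array([470.1, 205.9, 133. ]), array([617.9, 147.3, 111.4])]
stemtop [470.15788936  22.97766749 164.80529117] stembot [468.74861809  22.71719857 119.12062176] lip [484.15295699  34.13993692  55.35863208]
cams [array([-138.12314871,  589.24240208,  521.47617099]), array([ 574.71874452, -726.85044914,  420.82860942])]
```

```bash
cat >> fit.py <<'E'
print('--')
bl=[((-30,43,45),s(583,343)),((-30,43,45),d(148,398)),((-30,-43,45),s(741,292))]
a,b=30,43
# named corners in block frame: x along 27deg, y along 117deg: (457,66)=(+,+),(410,37)=(-,+),(447,-36)=(-,-),(500,-11)=(+,-)
bl=[((a,b,45),s(583,343)),((-a,b,45),s(687,363)),((-a,-b,45),s(741,292)),((-a,b,45),d(53,424)),((-a,-b,45),d(105,487)),((a,-b,45),d(214,462)),((a,b,45),d(148,398)),
((a,b,0),s(581,412)),((-a,b,0),s(685,437)),((-a,-b,0),s(738,362)),((-a,b,0),d(61,487)),((-a,-b,0),d(112,562)),((a,-b,0),d(216,535))]
p,e=fit(bl,[452,15,0,.47]);print('block',p[:2],np.degrees(p[2]),e.tolist())
sc=[((0,0,156),s(639,101)),((0,0,156),d(151,217)),((0,0,110),s(638,183)),((0,0,110),d(153,302)),((22,0,47),s(599,287)),((22,0,47),d(192,404)),((-14,25,34),s(650,335)),((-14,-25,34),d(145,455))]
p,e=fit(sc,[469,23,11,.47]);print('scraper',p[:2],np.degrees(p[2]),e.tolist())
ra=[((0,-100,192),s(335,145)),((0,-100,192),d(185,80)),((0,100,192),s(60,45)),((0,100,192),d(497,65)),((0,-100,10),s(348,482)),((0,100,10),s(91,342)),((0,100,10),d(497,315))]
p,e=fit(ra,[567,227,0,-np.radians(77.5)]);print('rail',p[:2],np.degrees(p[2]),e.tolist())
E
python3 fit.py | sed '1,/--/d'; python3 - <<'E'
from h import *
s=sense();print(s['joints'],R.from_quat(s['orientation']).as_matrix().round(3).tolist())
E
```

```text
block [453.71194601  14.72282667] 27.924069790171323 [[-1.1, -0.9], [0.8, 0.6], [-0.1, -0.9], [-1.2, -0.7], [-0.7, 0.4], [0.2, -0.3], [1.3, -0.2], [-1.1, 0.3], [-0.0, 0.7], [-0.8, -0.7], [-1.5, 2.0], [-0.9, 1.5], [0.6, 0.7]]
scraper [466.49125087  23.09763798] 31.52096092481548 [[1.1, -0.8], [-2.2, -0.7], [0.4, -0.7], [-1.4, -0.7], [-1.0, -1.9], [0.0, -0.8], [-1.1, 0.4], [1.6, 0.8]]
rail [567.12698985 226.68235843] -77.56679798891167 [[-0.2, -0.3], [-0.6, -0.5], [-0.4, -1.3], [0.5, -1.5], [0.1, -0.2], [0.2, 0.3], [-0.9, 2.4]]
[-1.50108793e+00  2.45775357e-01  1.55891484e+00 -3.10338688e-06
  1.33868389e+00 -1.74102172e-01] [[0.97, 0.241, -0.0], [0.241, -0.97, 0.002], [0.0, -0.002, -1.0]]
```

>>> {"name": "step_arm", "arguments": {
  "deltas": [
    [[1,2.07,4.35,0,0,0,7],[1,2.07,4.35,0,0,0,7],[1,2.07,4.35,0,0,0,7],[1,2.07,4.35,0,0,0,7],[1,2.07,4.35,0,0,0,7]]
  ],
  "newtons": 60
}}

```text
time_s: 0.6
position: [260.8, -411.2, 230.7]
orientation: [0.909, 0.416, 0.0, -0.0]
contact_force: [1.1, 0.3, -0.2]
width: 85.4
finger_force: 0.0
```

>>> {"name": "step_arm", "arguments": {
  "deltas": [
    [[1,2.07,4.35,0,0,0,7],[1,2.07,4.35,0,0,0,7],[1,2.07,4.35,0,0,0,7],[1,2.07,4.35,0,0,0,7],[1,2.07,4.35,0,0,0,7]]
  ]
}}

```text
time_s: 1.1
position: [364.1, -193.8, 231.1]
orientation: [0.742, 0.671, 0.0, 0.0]
contact_force: [0.3, 0.5, 0.1]
width: 85.3
finger_force: 0.0
```

>>> {"name": "step_arm", "arguments": {
  "deltas": [
    [[1,2.07,4.35,0,0,0,7],[1,2.07,4.35,0,0,0,7],[1,2.07,4.35,0,0,0,7],[1,2.07,4.35,0,0,0,7],[1,2.07,4.35,0,0,0,7]]
  ]
}}

```text
time_s: 1.6
position: [467.7, 23.9, 231.1]
orientation: [0.505, 0.863, -0.0, 0.0]
contact_force: [-0.5, -0.8, -0.5]
width: 85.3
finger_force: 0.0
```

>>> {"name": "step_arm", "arguments": {
  "deltas": [
    [[1,0,0,0,0,0,0],[1,0,0,0,0,0,0]]
  ]
}}

```text
time_s: 1.8
position: [467.2, 22.7, 230.8]
orientation: [0.507, 0.862, -0.0, -0.001]
contact_force: [-0.0, -0.0, -0.9]
width: 85.3
finger_force: 0.0
```

```bash
python3 - <<'E'
from h import *
im=snap('wrist','w1.png')['color'];c=cam('w1.png')
s=sense();print(s['position'],R.from_quat(s['orientation']).as_matrix().round(3).tolist(),s['joints'])
r=R.from_euler('z',28.5,degrees=True).as_matrix()
print(proj(c,[r@np.array(p)+[467.5,22,11] for p in [(12,10,156),(12,-10,156),(-12,-10,156),(-12,10,156),(17,10,110),(-17,-10,110)]]).round(1).tolist())
cv2.imwrite('pics/w1x.png',cv2.convertScaleAbs(cv2.resize(im[:,:,::-1],None,fx=1.4,fy=1.4),alpha=1.4,beta=10))
E
```

```text
[467.02108037  21.72618753 230.82537608] [[-0.484, 0.875, -0.001], [0.875, 0.484, -0.0], [0.0, -0.001, -1.0]] [-1.96547871e-01 -1.97789920e-01  2.00967116e+00 -3.64423280e-04
  1.33075766e+00 -7.02126389e-01]
[[294.9, 210.3], [294.2, 234.6], [263.2, 234.3], [263.0, 210.0], [297.8, 193.3], [260.4, 213.7]]
```

View pics/w1x.png

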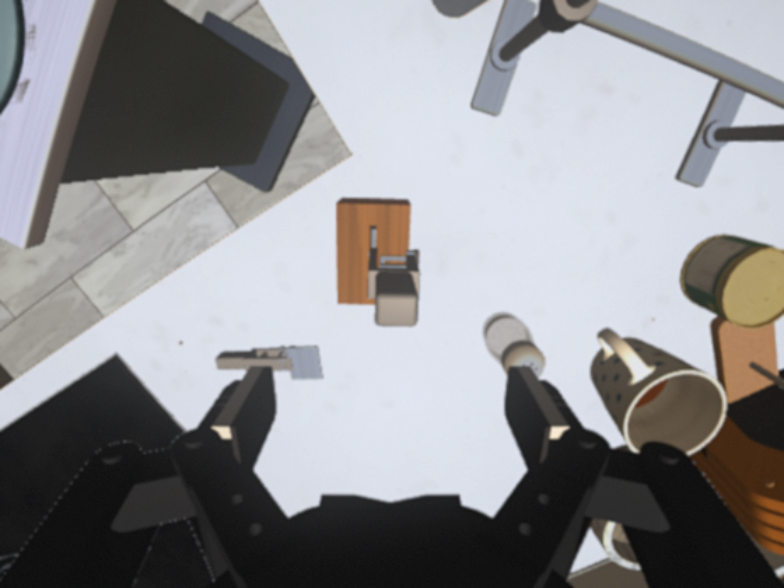

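The wrist view shows the stem top at about (268–298, 210–233) in original pixels, roughly 4.5 px to the right of the prediction. The block corners are at (241,143), (293,143) and (241,216). I'll check whether this is a lean or an offset.

```bash
python3 - <<'E'
from h import *
c=cam('w1.png'); r=R.from_euler('z',28.5,degrees=True).as_matrix()
P=lambda u,v,z: (r.T@(atz(c,(u/1.4,v/1.4),z)))
b0=r.T@np.array([467,21.7,0]); print('tcp',b0.round(1))
for n,u,v,z in [('blockL',337,201,45),('blockR',410,201,45),('blockBL',337,302,45),('stemL',375.5,296,167),('stemR',418,296,167),('stemBL',376.5,326,167),('stemBR',417,326,167),('crownL',369,272,121),('crownR',419.5,272,121),('bladeL',371,228,56),('bladeR',377,228,56)]: print(n,P(u,v,z).round(1))
E
```

```text
tcp [ 420.8 -203.8    0. ]
blockL [ 378.3 -158.8   45. ]
blockR [ 436.4 -158.3   45. ]
blockBL [ 375.7 -244.8   45. ]
stemL [ 413.2 -194.8  167. ]
stemR [ 436.1 -194.6  167. ]
stemBL [ 413.8 -212.4  167. ]
stemBR [ 436.1 -212.2  167. ]
crownL [ 407.4 -195.   121. ]
crownR [ 440.  -194.7  121. ]
bladeL [ 405.8 -178.3   56. ]
bladeR [ 410.5 -178.2   56. ]
```

The stem leans about 1.2° towards the gate side and its centre is about 3.4 mm off. I'll align the tool with it and descend.

>>> {"name": "step_arm", "arguments": {
  "deltas": [
    [[1,0.3,0.15,0,-0.55,1.05,-0.7],[1,0,0,-2.5,0,0,0],[1,0,0,-2.5,0,0,0],[1,0,0,-2.5,0,0,0],[1,0,0,-2.7,0,0,0]]
  ]
}}

```text
time_s: 2.35
position: [470.7, 21.8, 128.7]
orientation: [0.515, 0.857, -0.009, -0.005]
contact_force: [0.2, 0.3, 0.2]
width: 85.5
finger_force: 0.0
```

>>> {"name": "step_arm", "arguments": {
  "deltas": [
    [[1,0,0,0,0,0,0],[0.2,0,0,0,0,0,0],[-0.1,0,0,0,0,0,0],[-0.3,0,0,0,0,0,0],[-0.35,0,0,0,0,0,0]]
  ],
  "newtons": 20
}}

```text
time_s: 2.85
position: [471.2, 23.0, 130.5]
orientation: [0.513, 0.858, -0.008, -0.004]
contact_force: [0.6, -0.9, -0.3]
width: 28.8
finger_force: 0.0
```

>>> {"name": "step_arm", "arguments": {
  "deltas": [
    [[-0.45,0,0,-0.2,0,0,0],[-1,0,0,0,0,0,0],[-1,0,0,0,0,0,0],[-1,0,0,0,0,0,0]]
  ],
  "newtons": 30
}}

```text
time_s: 3.25
position: [471.4, 22.7, 130.0]
orientation: [0.513, 0.858, -0.009, -0.005]
contact_force: [-3.9, -0.3, 13.5]
width: 24.1
finger_force: 28.7
```

>>> {"name": "step_arm", "arguments": {
  "deltas": [
    [[-1,0,0,0,0,0,0],[-1,0,0,0,0,0,0]]
  ],
  "newtons": 70
}}

```text
time_s: 3.45
position: [471.2, 22.7, 130.2]
orientation: [0.513, 0.858, -0.01, -0.005]
contact_force: [-5.1, -0.7, 15.3]
width: 23.4
finger_force: 67.9
```

>>> {"name": "step_arm", "arguments": {
  "deltas": [
    [[-1,0,0,0.3,0,0,0],[-1,0,0,0.4,0,0,0],[-1,0,0,0.5,0,0,0],[-1,0,0,0.5,0,0,0]]
  ]
}}

```text
time_s: 3.85
position: [470.3, 23.3, 144.5]
orientation: [0.513, 0.858, -0.009, -0.006]
contact_force: [0.1, -1.3, -2.0]
width: 23.4
finger_force: 68.6
```

>>> {"name": "step_arm", "arguments": {
  "deltas": [
    [[-1,0,0,1,0,0,0],[-1,0,0,1,0,0,0],[-1,0,0,1,0,0,0],[-1,0,0,2,0,0,0],[-1,0,0,3,0,0,0]]
  ]
}}

```text
time_s: 4.35
position: [469.3, 23.4, 224.1]
orientation: [0.513, 0.858, -0.009, -0.007]
contact_force: [-0.3, 0.1, -1.5]
width: 22.8
finger_force: 68.5
```

>>> {"name": "step_arm", "arguments": {
  "deltas": [
    [[-1,0,0,3,0.28,-0.52,0],[-1,0,0,3.2,0.27,-0.53,0],[-1,1.63,3.4,0,0,0,-2.64],[-1,1.63,3.4,0,0,0,-2.64],[-1,1.63,3.4,0,0,0,-2.64]]
  ]
}}

```text
time_s: 4.85
position: [519.9, 126.3, 287.7]
orientation: [0.572, 0.82, 0.001, 0.001]
contact_force: [0.1, -1.1, -1.9]
width: 23.0
finger_force: 69.3
```

>>> {"name": "step_arm", "arguments": {
  "deltas": [
    [[-1,1.63,3.4,0,0,0,-2.64],[-1,1.63,3.4,0,0,0,-2.64],[-1,1.63,3.4,0,0,0,-2.64],[-1,0,0,0,0,0,0],[-1,0,0,0,0,0,0]]
  ]
}}

```text
time_s: 5.35
position: [568.1, 227.7, 286.4]
orientation: [0.626, 0.78, -0.0, -0.0]
contact_force: [-0.6, 0.0, -1.5]
width: 23.8
finger_force: 69.5
```

```bash
python3 - <<'E'
from h import *
a=snap('scene','s2.png')['color'];b=snap('side','d2.png')['color']
s=sense();print(s['position'],R.from_quat(s['orientation']).as_matrix().round(4).tolist(),s['contact_force'])
c=cam('s2.png');d=cam('d2.png'); p=s['position']
us=proj(c,[p])[0];ud=proj(d,[p])[0];print(us,ud)
f=lambda im,u0,v0:cv2.convertScaleAbs(cv2.resize(im[v0:v0+120,u0:u0+100,::-1],None,fx=4,fy=4,interpolation=cv2.INTER_CUBIC),alpha=1.5,beta=15)
o=[int(us[0])-50,int(us[1])-15,int(ud[0])-50,int(ud[1])-15];print(o)
cv2.imwrite('pics/sd2.png',np.hstack([f(a,o[0],o[1]),f(b,o[2],o[3])]))
E
```

```text
[567.98783828 226.58487826 286.61185468] [[-0.2149, 0.9766, -0.0], [0.9766, 0.2149, -0.0001], [-0.0001, -0.0001, -1.0]] [ 1.16627897 -0.57042552 -1.21892183]
[223.49831139 140.56032575] [265.62320038 122.95310982]
[173, 125, 215, 107]
```

View pics/sd2.png

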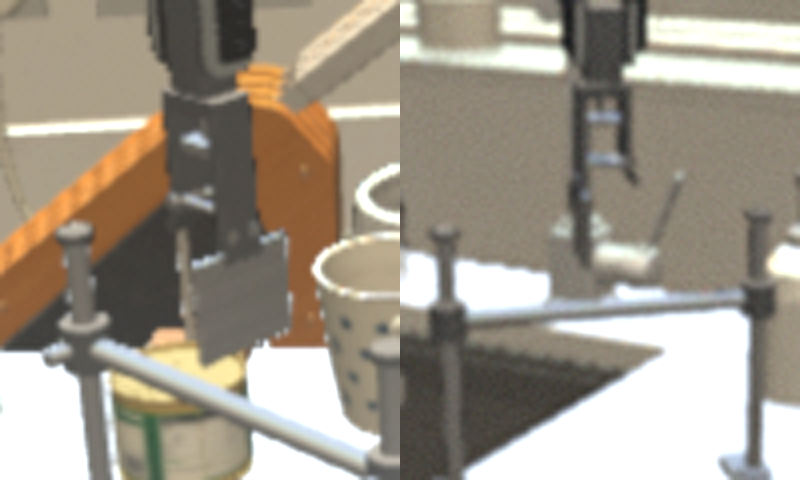

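The crop shows the blade broadside across the bar. I misread the rail axis: the bar runs at 12.4° in the world frame, so the scraper needs another 90° turn. Before turning it I'll locate the tin and mug.

```bash
python3 - <<'E'
from h import *
S=cam('s1.png');s=lambda u,v:(S,(175+(u+.5)/3.5-.5,170+(v+.5)/3.5-.5))
print('tin',atz(*s(150,172),58),'mug',atz(*s(340,75),93),'pepper',atz(*s(507,160),80))
rx=np.array([np.cos(np.radians(-77.6)),np.sin(np.radians(-77.6))])
for p in [(150,172,58),(340,75,93)]:
    q=atz(*s(p[0],p[1]),p[2])[:2]-[567,227]; print('rail x',q@rx,'rail y',q@[-rx[1],rx[0]])
print(sense()['joints'])
E
```

```text
tin [751.2125719  160.70664048  58.        ] mug [736.82649839  29.9625232   93.        ] pepper [595.61033616   7.59746674  80.        ]
rail x 104.30383337061924 rail y 165.6797860462636
rail x 228.90879007769567 rail y 123.55392605945661
[ 1.94450461e-01  1.15432908e-01  1.60398333e+00 -1.43763610e-04
  1.42222578e+00 -2.20949312e-02]
```

>>> {"name": "step_arm", "arguments": {
  "deltas": [
    [[-1,0,0,0,0,0,-8.2],[-1,0,0,0,0,0,-8.2],[-1,0,0,0,0,0,-8.2],[-1,0,0,0,0,0,-8.2],[-1,0,0,0,0,0,-8.2]]
  ]
}}

```text
time_s: 5.95
position: [568.0, 225.9, 286.8]
orientation: [0.862, 0.508, 0.0, 0.0]
contact_force: [-0.1, -0.1, -1.6]
width: 23.1
finger_force: 69.6
```

>>> {"name": "step_arm", "arguments": {
  "deltas": [
    [[-1,0,0,0,0,0,-8.2],[-1,0,0,0,0,0,-8.2],[-1,0,0,0,0,0,-8.2],[-1,0,0,0,0,0,-8.2],[-1,0,0,0,0,0,-8.2]]
  ]
}}

```text
time_s: 6.45
position: [568.0, 225.9, 286.8]
orientation: [0.985, 0.174, 0.0, 0.0]
contact_force: [-0.1, 0.2, -1.9]
width: 23.3
finger_force: 69.6
```

>>> {"name": "step_arm", "arguments": {
  "deltas": [
    [[-1,0,0,0,0,0,-8],[-1,0,0,0,0,0,0],[-1,0,0,0,0,0,0]]
  ]
}}

```text
time_s: 6.75
position: [568.1, 226.4, 286.7]
orientation: [0.994, 0.109, 0.0, 0.0]
contact_force: [-0.2, -0.4, -0.9]
width: 23.1
finger_force: 69.6
```

```bash
python3 - <<'E'
from h import *
a=snap('scene','s3.png')['color'];b=snap('side','d3.png')['color'];w=snap('wrist','w3.png')['color']
s=sense();print(s['position'],R.from_quat(s['orientation']).as_matrix().round(4).tolist(),s['contact_force'])
f=lambda im,u0,v0:cv2.convertScaleAbs(cv2.resize(im[v0:v0+120,u0:u0+100,::-1],None,fx=4,fy=4,interpolation=cv2.INTER_CUBIC),alpha=1.5,beta=15)
cv2.imwrite('pics/sd3.png',np.hstack([f(a,173,125),f(b,215,107)]))
cv2.imwrite('pics/w3x.png',cv2.convertScaleAbs(cv2.resize(w[:,:,::-1],None,fx=1.4,fy=1.4),alpha=1.4,beta=10))
E
```

```text
[568.17458842 226.88963737 286.46456396] [[0.9763, 0.2163, 0.0003], [0.2163, -0.9763, 0.0], [0.0003, 0.0, -1.0]] [ 0.22942906 -0.72723832 -1.13738612]
```

View pics/sd3.png

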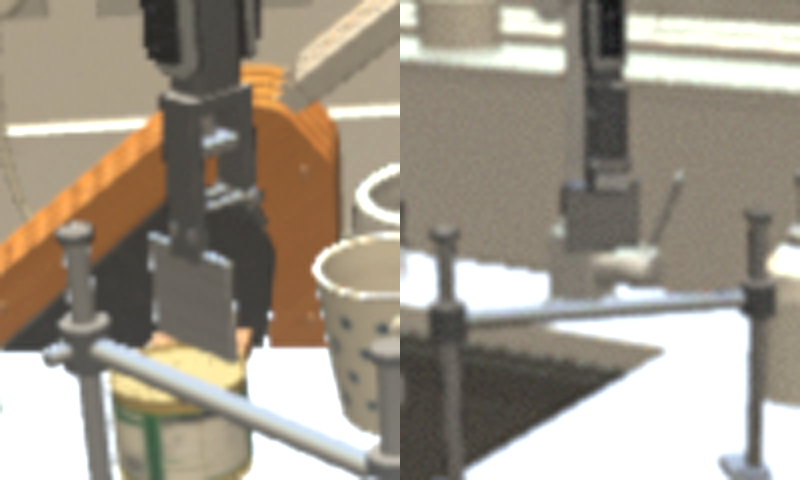

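View pics/w3x.png

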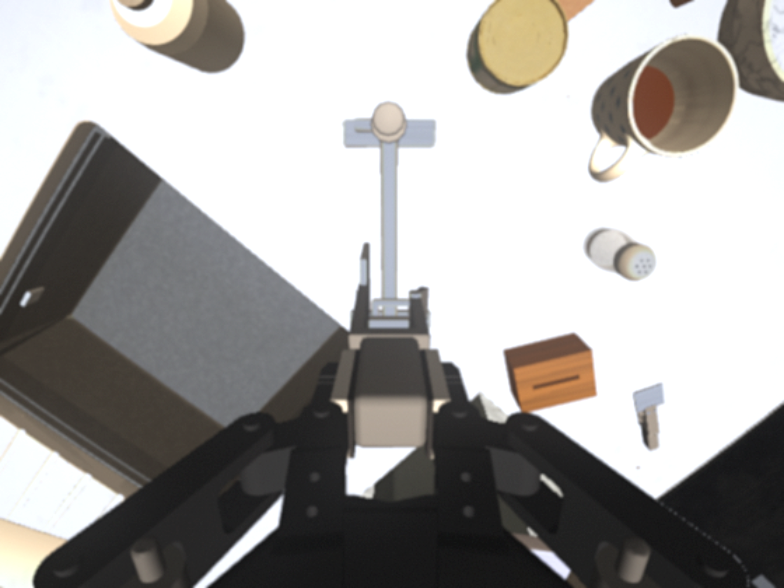

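The wrist view shows the bar at u≈390, the stem (354–432) centred above it and the blade edge at u≈366. I'll convert that to millimetres across the bar.

```bash
python3 - <<'E'
from h import *
c=cam('w3.png'); r=R.from_euler('z',-77.55,degrees=True).as_matrix()
P=lambda u,v,z: (r.T@(atz(c,(u/1.4,v/1.4),z)))
print('tcp',(r.T@np.array([568.1,226.6,286.5])).round(1),'fit rail',(r.T@np.array([567.1,226.7,0])).round(1))
zb=286.5-119
for n,u,v,z in [('barTopL',382,165,134),('barTopR',397.5,165,134),('barLowL',382,280,134),('barLowR',397.5,280,134),('post',388.5,121,192),('footL',344,134,8),('footR',435,134,8),('stemL',354.5,435,zb+156),('stemR',432,435,zb+156),('crownL',351,332,zb+110),('crownR',429.5,332,zb+110),('bladeTopish',366,245,zb+0),('bladeL',362,285,zb+45),('bladeR',370,285,zb+45)]: print(n,P(u,v,z).round(1))
E
```

```text
tcp [-98.8 603.6 286.5] fit rail [-99.1 602.6   0. ]
barTopL [-104.3  676.6  134. ]
barTopR [-93.5 676.6 134. ]
barLowL [-104.7  592.4  134. ]
barLowR [-92.9 592.4 134. ]
post [-99.7 701.6 192. ]
footL [-143.4  702.     8. ]
footR [-54.6 702.1   8. ]
stemL [-110.1  601.5  323.5]
stemR [-85.8 601.5 323.5]
crownL [-114.8  615.7  277.5]
crownR [-82.8 615.7 277.5]
bladeTopish [-114.4  627.1  167.5]
bladeL [-114.5  614.3  212.5]
bladeR [-110.   614.3  212.5]
```

The scraper is centred over the bar to within 1 mm. Now I'll lower it.

>>> {"name": "step_arm", "arguments": {
  "deltas": [
    [[-1,0,0,-1.5,0,0,0],[-1,0,0,-1.5,0,0,0],[-1,0,0,-1.5,0,0,0],[-1,0,0,-1.5,0,0,0],[-1,0,0,-1,0,0,0]]
  ],
  "newtons": 80
}}

```text
time_s: 7.4
position: [567.3, 227.1, 213.5]
orientation: [0.994, 0.108, -0.002, 0.0]
contact_force: [-0.2, 0.4, -0.7]
width: 23.0
finger_force: 79.0
```

>>> {"name": "step_arm", "arguments": {
  "deltas": [
    [[-1,0,0,-0.3,0,0,0],[-1,0,0,-0.3,0,0,0],[-1,0,0,-0.3,0,0,0]]
  ]
}}

```text
time_s: 7.7
position: [568.7, 227.3, 207.8]
orientation: [0.994, 0.108, 0.001, -0.0]
contact_force: [-0.8, -0.1, -1.6]
width: 23.0
finger_force: 79.0
```

>>> {"name": "step_arm", "arguments": {
  "deltas": [
    [[-1,0,0,-0.2,0,0,0],[-1,0,0,-0.2,0,0,0],[-1,0,0,-0.2,0,0,0]]
  ]
}}

```text
time_s: 8.0
position: [568.4, 227.3, 201.5]
orientation: [0.994, 0.108, 0.0, -0.0]
contact_force: [-0.8, 0.3, -1.1]
width: 23.0
finger_force: 79.0
```

>>> {"name": "step_arm", "arguments": {
  "deltas": [
    [[-1,0,0,-0.2,0,0,0],[-1,0,0,-0.2,0,0,0],[-1,0,0,-0.2,0,0,0]]
  ]
}}

```text
time_s: 8.3
position: [568.6, 227.2, 196.5]
orientation: [0.994, 0.108, 0.001, 0.0]
contact_force: [-2.3, -0.7, 6.0]
width: 23.5
finger_force: 80.0
```

The gate touched at TCP z ≈ 197, which puts the bar axis at about 134, in line with the pictures. Continuing in small steps.

>>> {"name": "step_arm", "arguments": {
  "deltas": [
    [[-1,0,0,-0.2,0,0,0],[-1,0,0,-0.2,0,0,0],[-1,0,0,-0.2,0,0,0]]
  ]
}}

```text
time_s: 8.6
position: [568.9, 227.3, 191.5]
orientation: [0.994, 0.108, 0.001, 0.0]
contact_force: [-2.5, -1.8, 9.8]
width: 23.1
finger_force: 80.6
```

>>> {"name": "step_arm", "arguments": {
  "deltas": [
    [[-1,0,0,-0.2,0,0,0],[-1,0,0,-0.2,0,0,0],[-1,0,0,-0.2,0,0,0]]
  ]
}}

```text
time_s: 8.9
position: [570.3, 226.5, 186.2]
orientation: [0.994, 0.108, 0.003, 0.001]
contact_force: [0.4, -4.8, 8.0]
width: 23.1
finger_force: 80.5
```

>>> {"name": "step_arm", "arguments": {
  "deltas": [
    [[-1,0,0,-0.2,0,0,0],[-1,0,0,-0.2,0,0,0],[-1,0,0,-0.1,0,0,0]]
  ]
}}

```text
time_s: 9.2
position: [570.5, 225.9, 180.6]
orientation: [0.994, 0.108, 0.003, 0.002]
contact_force: [2.0, -5.0, 5.7]
width: 23.1
finger_force: 80.1
```

>>> {"name": "step_arm", "arguments": {
  "deltas": [
    [[-1,0,0,-0.2,0,0,0],[-1,0,0,-0.2,0,0,0]]
  ]
}}

```text
time_s: 9.4
position: [570.2, 226.0, 176.3]
orientation: [0.994, 0.108, 0.003, 0.001]
contact_force: [2.2, -4.1, 4.8]
width: 23.2
finger_force: 80.2
```

>>> {"name": "step_arm", "arguments": {
  "deltas": [
    [[-1,0,0,-0.2,0,0,0],[-1,0,0,-0.2,0,0,0]]
  ]
}}

```text
time_s: 9.6
position: [570.2, 226.0, 172.2]
orientation: [0.994, 0.108, 0.002, 0.001]
contact_force: [1.6, -5.1, 6.4]
width: 23.1
finger_force: 80.1
```

>>> {"name": "step_arm", "arguments": {
  "deltas": [
    [[-1,0,0,-0.2,0,0,0],[-1,0,0,-0.1,0,0,0]]
  ]
}}

```text
time_s: 9.8
position: [570.1, 226.0, 168.9]
orientation: [0.994, 0.108, 0.002, 0.001]
contact_force: [1.3, -4.6, 4.6]
width: 23.0
finger_force: 80.1
```

>>> {"name": "step_arm", "arguments": {
  "deltas": [
    [[-1,0,0,-0.1,0,0,0],[-1,0,0,-0.1,0,0,0]]
  ]
}}

```text
time_s: 10.0
position: [570.0, 226.3, 166.9]
orientation: [0.994, 0.108, 0.002, 0.001]
contact_force: [1.5, -3.9, 5.5]
width: 23.3
finger_force: 79.9
```

>>> {"name": "step_arm", "arguments": {
  "deltas": [
    [[-1,0,0,-0.1,0,0,0],[-1,0,0,-0.1,0,0,0]]
  ]
}}

```text
time_s: 10.2
position: [570.0, 226.3, 165.2]
orientation: [0.994, 0.108, 0.002, 0.001]
contact_force: [2.3, -4.9, 6.5]
width: 23.1
finger_force: 79.9
```

>>> {"name": "step_arm", "arguments": {
  "deltas": [
    [[-1,0,0,-0.1,0,0,0],[-1,0,0,-0.1,0,0,0]]
  ]
}}

```text
time_s: 10.4
position: [570.1, 226.4, 163.4]
orientation: [0.994, 0.108, 0.002, 0.001]
contact_force: [0.0, -4.4, 7.7]
width: 22.6
finger_force: 80.0
```

>>> {"name": "step_arm", "arguments": {
  "deltas": [
    [[-1,0,0,-0.1,0,0,0],[-1,0,0,0,0,0,0]]
  ]
}}

```text
time_s: 10.6
position: [570.1, 226.4, 162.5]
orientation: [0.994, 0.108, 0.002, 0.001]
contact_force: [1.2, -5.3, 7.9]
width: 22.9
finger_force: 80.1
```

>>> {"name": "step_arm", "arguments": {
  "deltas": [
    [[-1,0,0,-0.1,0,0,0],[-1,0,0,0,0,0,0]]
  ]
}}

```text
time_s: 10.8
position: [570.1, 226.4, 161.6]
orientation: [0.994, 0.108, 0.002, 0.001]
contact_force: [-0.8, -4.9, 8.1]
width: 22.8
finger_force: 80.1
```

>>> {"name": "step_arm", "arguments": {
  "deltas": [
    [[-1,0,0,-0.1,0,0,0],[-1,0,0,0,0,0,0]]
  ]
}}

```text
time_s: 11.0
position: [570.2, 226.4, 161.0]
orientation: [0.994, 0.108, 0.002, 0.001]
contact_force: [-0.8, -4.7, 10.2]
width: 23.2
finger_force: 80.4
```

>>> {"name": "step_arm", "arguments": {
  "deltas": [
    [[-1,0,0,-0.1,0,0,0],[-1,0,0,0,0,0,0]]
  ]
}}

```text
time_s: 11.2
position: [570.2, 226.4, 160.5]
orientation: [0.994, 0.108, 0.002, 0.001]
contact_force: [-0.8, -5.7, 11.5]
width: 23.0
finger_force: 80.7
```

>>> {"name": "step_arm", "arguments": {
  "deltas": [
    [[-1,0,0,-0.1,0,0,0],[-1,0,0,0,0,0,0]]
  ]
}}

```text
time_s: 11.4
position: [570.3, 226.4, 160.0]
orientation: [0.994, 0.108, 0.002, 0.001]
contact_force: [-2.8, -5.8, 15.1]
width: 22.9
finger_force: 81.1
```

>>> {"name": "step_arm", "arguments": {
  "deltas": [
    [[-1,0,0,-0.1,0,0,0],[-1,0,0,0,0,0,0]]
  ]
}}

```text
time_s: 11.6
position: [570.3, 226.4, 159.5]
orientation: [0.994, 0.108, 0.002, 0.001]
contact_force: [-4.1, -5.6, 16.9]
width: 23.6
finger_force: 81.4
```

>>> {"name": "step_arm", "arguments": {
  "deltas": [
    [[-1,0,0,-0.1,0,0,0],[-1,0,0,0,0,0,0]]
  ]
}}

```text
time_s: 11.8
position: [570.4, 226.5, 159.0]
orientation: [0.994, 0.108, 0.002, 0.001]
contact_force: [-3.8, -6.8, 19.1]
width: 23.0
finger_force: 81.7
```

```bash
python3 - <<'E'
from h import *
a=snap('scene','s4.png')['color'];b=snap('side','d4.png')['color']
s=sense();print(s['position'],s['contact_force'],s['ft_torque'])
p=s['position']-np.array([0,0,40]); us=proj(cam('s4.png'),[p])[0];ud=proj(cam('d4.png'),[p])[0];print(us,ud)
f=lambda im,u:cv2.convertScaleAbs(cv2.resize(im[int(u[1])-40:int(u[1])+40,int(u[0])-26:int(u[0])+27,::-1],None,fx=7.4,fy=7.4,interpolation=cv2.INTER_CUBIC),alpha=1.8,beta=20)
cv2.imwrite('pics/sd4.png',np.hstack([f(a,us),f(b,ud)]))
E
```

```text
[570.3388178  226.44486334 159.058795  ] [-4.50629613 -6.48334864 19.74914578] [-1.27824975  0.99808492 -0.01177256]
[229.86543202 232.70492281] [267.3784029  189.85183615]
```

View pics/sd4.png

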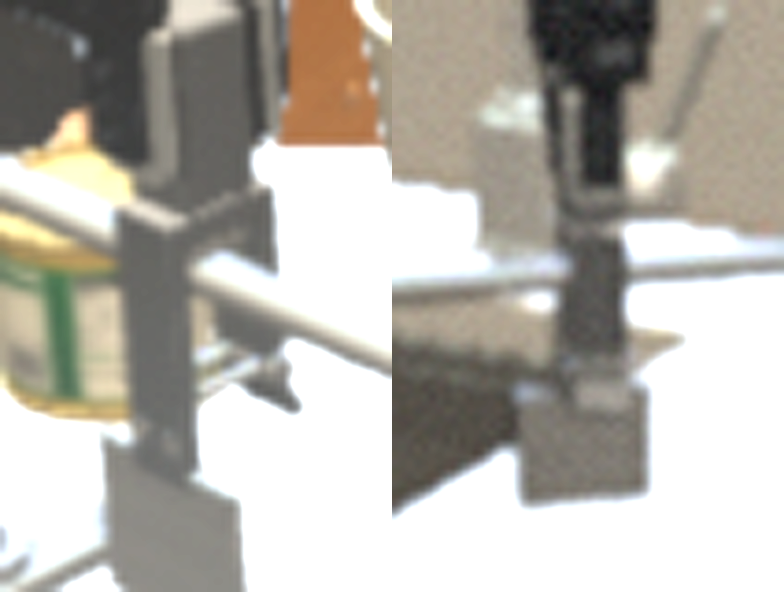

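The scene crop shows the gate wires across the mouth at (235,370), so the gate is shut beneath the bar, with the bar up near the pad's stop. Now I'll ease the load off.

>>> {"name": "step_arm", "arguments": {
  "deltas": [
    [[-1,0,0,0.3,0,0,0],[-1,0,0,0.3,0,0,0],[-1,0,0,0.3,0,0,0]]
  ]
}}

```text
time_s: 12.2
position: [570.1, 226.4, 165.7]
orientation: [0.994, 0.108, 0.002, 0.001]
contact_force: [1.5, -4.0, 6.6]
width: 23.3
finger_force: 80.5
```

>>> {"name": "step_arm", "arguments": {
  "deltas": [
    [[-1,0,-0.1,0.3,0,0,0],[-1,0,0,0.2,0,0,0]]
  ]
}}

```text
time_s: 12.4
position: [569.9, 226.1, 170.3]
orientation: [0.994, 0.108, 0.002, 0.0]
contact_force: [2.4, -1.9, 3.7]
width: 23.1
finger_force: 79.7
```

>>> {"name": "step_arm", "arguments": {
  "deltas": [
    [[-1,0,0,0.2,0,0,0],[-1,0,0,0,0,0,0]]
  ]
}}

```text
time_s: 12.6
position: [569.2, 226.3, 171.3]
orientation: [0.994, 0.108, 0.002, -0.0]
contact_force: [2.7, -0.6, 3.7]
width: 23.0
finger_force: 79.8
```

>>> {"name": "step_arm", "arguments": {
  "deltas": [
    [[-1,0.05,0,0.1,0,0,0],[-1,0,0,0.1,0,0,0]]
  ]
}}

```text
time_s: 12.8
position: [568.9, 226.4, 172.3]
orientation: [0.994, 0.108, 0.0, -0.0]
contact_force: [2.5, 0.3, 3.6]
width: 23.2
finger_force: 79.7
```

>>> {"name": "step_arm", "arguments": {
  "deltas": [
    [[-1,0.05,0,0.1,0,0,0],[-1,0,0,0,0,0,0]]
  ]
}}

```text
time_s: 13.0
position: [568.9, 226.4, 173.0]
orientation: [0.994, 0.108, -0.0, -0.0]
contact_force: [2.8, 0.0, 2.5]
width: 22.8
finger_force: 79.6
```

>>> {"name": "step_arm", "arguments": {
  "deltas": [
    [[-1,0.05,0,0.1,0,0,0],[-1,0,0,0,0,0,0]]
  ]
}}

```text
time_s: 13.2
position: [569.0, 226.4, 173.8]
orientation: [0.994, 0.108, -0.001, -0.0]
contact_force: [-0.3, 0.7, 2.2]
width: 23.1
finger_force: 79.5
```

>>> {"name": "step_arm", "arguments": {
  "deltas": [
    [[-1,0.05,0,0.1,0,0,0],[-1,0,0,0,0,0,0]]
  ]
}}

```text
time_s: 13.4
position: [569.2, 226.4, 174.7]
orientation: [0.994, 0.108, -0.001, -0.0]
contact_force: [-2.0, 0.3, 2.0]
width: 23.1
finger_force: 79.4
```

>>> {"name": "step_arm", "arguments": {
  "deltas": [
    [[-1,-0.05,0,0.1,0,0,0],[-1,0,0,0,0,0,0]]
  ],
  "newtons": 20
}}

```text
time_s: 13.6
position: [569.2, 226.0, 175.6]
orientation: [0.994, 0.108, -0.001, 0.0]
contact_force: [0.4, -0.6, 0.2]
width: 23.0
finger_force: 79.2
```

>>> {"name": "step_arm", "arguments": {
  "deltas": [
    [[-0.3,0,0,0,0,0,0],[0,0,0,0,0,0,0],[0.3,0,0,0,0,0,0],[0.6,0,0,0,0,0,0],[0.6,0,0,0,0,0,0]]
  ]
}}

```text
time_s: 14.1
position: [569.8, 226.2, 176.3]
orientation: [0.994, 0.108, 0.0, 0.0]
contact_force: [-0.5, 0.6, 0.6]
width: 68.2
finger_force: 0.0
```

Released. Next I'll raise the arm clear and check.

>>> {"name": "step_arm", "arguments": {
  "deltas": [
    [[0.6,0,0,1,0,0,0],[0.6,0,0,2,0,0,0],[0.6,0,0,3,0,0,0],[0.6,0,0,4,0,0,0],[0.6,0,0,4,0,0,0]]
  ]
}}

```text
time_s: 14.6
position: [569.4, 226.1, 318.3]
orientation: [0.994, 0.108, 0.0, 0.0]
contact_force: [2.3, 0.2, 0.0]
width: 67.9
finger_force: 0.0
```

>>> {"name": "step_arm", "arguments": {
  "deltas": [
    [[0.6,0,0,0,0,0,0],[0.6,0,0,0,0,0,0],[0.6,0,0,0,0,0,0],[0.6,0,0,0,0,0,0],[0.6,0,0,0,0,0,0]]
  ]
}}

```text
time_s: 15.1
position: [569.2, 226.1, 314.8]
orientation: [0.994, 0.108, -0.001, 0.0]
contact_force: [-0.1, 0.1, -0.2]
width: 68.3
finger_force: 0.0
```

```bash
python3 - <<'E'
from h import *
a=snap('scene','s5.png')['color'];b=snap('side','d5.png')['color']
f=lambda im,u,v:cv2.convertScaleAbs(cv2.resize(im[v-60:v+60,u-40:u+40,::-1],None,fx=4.9,fy=4.9,interpolation=cv2.INTER_CUBIC),alpha=1.8,beta=20)
cv2.imwrite('pics/sd5.png',np.hstack([f(a,230,220),f(b,267,180)]))
E
```

```text
(no output)
```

View pics/sd5.png

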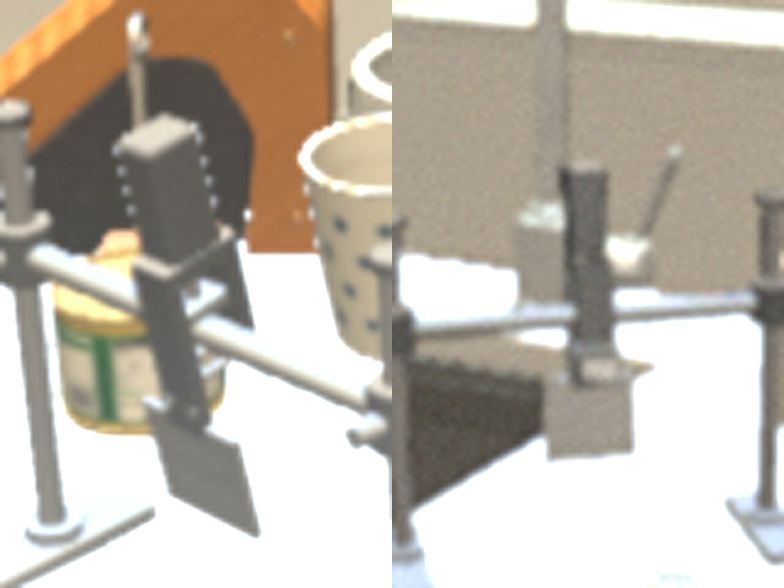

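The scraper hangs on the bar, with the gate wire shut below it at about (212,367) in the scene half, and nothing is touching it. It leans slightly from the weight of the blade. Handing in.

```bash
python3 -c "
from workcell import *
print(job_done())"
```

```text
the job is handed in; nothing more can be done
None
```

The scraper hangs on the drying rail with its gate shut beneath the bar; the bar took about 20 N at most, the arm is clear, the mug, pepper shaker and tin were not touched, and the job was handed in at about 15 s.

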